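Lock the sliding stop of the trap test clamp behind the trap

TASK

Set the test clamp for the steam trap that lies in its cradle: pull the sliding stop's spring plunger up, slide the stop along the bar, and let the pin drop fully home in the last hole before the trap, so that the stop stands close behind the trap without pressing on it. The holes are not quite where the drawing puts them, so feel for the hole and never force the pin sideways. Leave both traps and everything else on the ledge where they are.

Things in the scene. Friction and masses are not known exactly. Their poses are not given: they have to be found in the camera images.
- rig: bench clamp for steam traps, fixed to the ledge: base plate 110 x 535 mm, square bar 30 x 30 mm along its y with the top face at 60 mm, a square tube 44 mm wide (top at 67 mm), the sliding stop, on it. Origin on the ledge under the bar's axis, y along the bar towards trap and fixed head, z up. The cradle is two V saddles on the +y side; the head beyond is 152 mm high, its gauge 215 mm
- stop (a joint): place of the stop along the bar (m), growing towards the trap; it is found at -0.006 to 0.006, pin down in a parking slot 42 mm long about 0. Holes by the drawing: 0.045, 0.085, 0.125. The bar is pinched where the fitter left it, so slot and holes together lie up to 9 mm either way of that. Travel -0.014 to 0.138. Drags with about 2 N, some 5 N in all while the pin rides on the bar
- plunger (a joint): how far the plunger is pulled up (m): 0 pin fully home, 12 mm down in the slot or a hole; 0.012 pin tip resting on the bar's top face; 0.018 pulled to its upper end. The spring pulls down with about 9 N at 0, 13 N at 0.012 and 15 N at 0.018; it stays up only while it is held
- knob (a point): middle of the plunger's knob: black fluted upright cylinder, 30 mm diameter, 24 mm high; point on its axis, 106 mm above the ledge with the pin home, rising with the plunger. Under it a housing of 24 mm (32 mm hexagon at its foot, below 76 mm). The jaw plate stands 70 to 82 mm from this axis towards the trap; nothing else at knob height is within 60 mm
- pin: steel pin under the knob, hidden in the tube: 10 mm diameter, flat-nosed; origin at the tip, z up; the tip is 58 mm below the knob's middle. The holes in the bar are 12 mm round and 14 mm deep, so it has 1 mm of play each way and drops in only when it is that near the hole's middle. Down in a hole it must not be pushed sideways with more than 15 N
- jaw (a point): middle of the stop's upright jaw plate, on the rubber face that looks towards the trap; the plate is 54 mm wide, its top 151 mm above the ledge; the face is 82 mm ahead of the pin's axis along the rig's y
- nozzle (a point): centre of the face of the fixed head's nozzle (54 mm disc), 115 mm above the ledge; the trap in the cradle lies with its inlet face within 3 mm of it
- trap_short: the shorter of two steel steam traps, 95 mm long, round ends of 36 mm, a fatter body of 52 mm with a hexagon cap on top; origin in the centre of its inlet face, the trap lies along its own -y. Loose, 0.65 kg. When it lies in the clamp's cradle the stop belongs in the hole at 0.125
- trap_long: the longer trap, 135 mm long, the same but with a hexagon union nut (50 mm) near its outlet; origin in the centre of its inlet face, it lies along its own -y. Loose, 0.75 kg. When it lies in the clamp's cradle the stop belongs in the hole at 0.085. One trap lies in the clamp's cradle, the other in the spare rack
- rack: fixed rack with two V saddles for the trap not in use, beside the clamp on the side away from the robot, parallel to it; origin on the ledge under the place of the trap's inlet face
- strainer_cap: brass strainer cap, 52 mm diameter, 34 mm high, loose on the ledge, origin under its middle; to be left alone
- mallet: nylon mallet lying on the ledge, 290 mm long, head 90 mm wide and 40 mm thick, origin on the ledge under the handle; to be left alone
- pipe_plug: steel pipe plug, 34 mm diameter, 32 mm high, origin under its middle; to be left alone
- union_nut: chrome union nut, 52 mm outside, 24 mm high, origin under its middle; to be left alone
- gasket: flat black gasket, 60 mm outside, 4 mm thick, origin under its middle; to be left alone
- spanner: steel open spanner, 220 mm long, origin under its middle; to be left alone
Not all that is in view belongs to the job. Leave any pink look-alike of the trap_long alone. What is shaped like the trap_short but green is not meant.

How it is judged:
On the way:
1. the plunger is pulled up clear of the bar while the stop is still at its parking slot (value of joint plunger above 0.0125 m and value of joint stop below 0.02 m), for 0.1 s.
At the end, for the whole second after the job is handed in: The pin is fully home (plunger within 2 mm of its lower end) and at rest in the hole that belongs to the trap in the cradle: stop value 0.085 for the long trap, 0.125 for the short one, within 11 mm to allow for the bar's offset; both traps still lie where they were (value of joint plunger below 0.002 m and ((horizontal distance between trap_long and nozzle below 0.02 m and value of joint stop between 0.074 and 0.096 m) or (horizontal distance between trap_short and nozzle below 0.02 m and value of joint stop between 0.114 and 0.136 m)) and linear speed of pin below 0.01 m/s); the robot touches nothing.
It fails at once if the pin, down in the slot or a hole, is pushed sideways against its edge with more than 15 N (value of joint plunger below 0.009 m and contact force between pin and anything else above 15 N).
It fails at once if the stop presses on a trap with more than 3 N (contact force between stop and trap_long above 3 N or contact force between stop and trap_short above 3 N).
It fails at once if a trap is shifted by more than 8 mm (distance of any of trap_long, trap_short from where it was at the start of the episode above 0.008 m).
It fails at once if a bystander is shifted by more than 30 mm (distance of any of strainer_cap, mallet, pipe_plug, union_nut, gasket, spanner from where it was at the start of the episode above 0.03 m).
It also fails if it takes over 61 s, if anything falls off the work surface, if the arm or the gripper's body presses on something with over 40 N, if the wrist force passes 120 N, or if a joint passes its speed limit or range.

ROBOT

A 7-joint arm with a two-finger parallel gripper is mounted at the origin on the work surface. World frame = base frame: x ahead of the robot, y to its left, z up, the work surface at z = 0. Lengths are in m, angles in rad, forces in N, time in s.
With the tool pointing down it reaches from about 0.425 to 0.875 m from the base axis. Payload 4.7 kg.
Tool frame: the origin (TCP) lies midway between the tips of the shut fingers; the grasp point (between the pads) lies 19 mm behind it (ctrl.grip_point_offset is the distance from the TCP to the grasp point, in m); z points along the fingers, y is the line along which they close (so a half turn about z gives the same grasp; the last joint's range is limited). The gripper opens to 87 mm and grips with 3 to 60 N. Pads are 19 mm wide; open, the fingers measure 117 mm over their backs; the gripper's body (75 mm by 190 mm) begins 51 mm behind the grasp point.
Start: joints at [1.293, 0.321, -0.07, 1.45, 0.023, 1.371, -0.057], TCP at [0.187, -0.623, 0.223] pointing down, gripper open.
Joint ranges: [-2.86, 2.86], [-0.3, 2.09], [-1.38, 1.24], [0.06, 2.45], [-1.56, 4.7], [0.09, 2.05], [-2.69, 2.69]. Speed limits (rad/s): [2.57, 2.57, 3.14, 3.14, 3.14, 3.14, 3.14].

INTERFACE

Orientations are given as a rotation vector (axis times angle).
In Python, from bench import ctrl gives the robot as it stands.
- The arm moves only by the tool move_arm, never from a script. Its argument "increments" is text: rows parted by semicolons, each of 7 numbers parted by spaces: the shift along the world's x, y, z in mm, then the turn, a rotation vector about the world's x, y, z in degrees, then the closure in counts, from 0 (fully open) to 255 (shut). A call has exactly 8 rows; each row shifts and turns the commanded pose from where the row before left it; what a row does not reach is not made up. A row lasts 1/12 s, in which the tool goes at most 41.7 mm and 7.16 degrees, less where a joint would pass 70% of its speed; a pose out of reach is approached as far as the arm can. A call with a gripper value outside its range is refused whole. The fingers move at their own pace and stop on an object; "grip_force" is the grip in N (left out, the last holds). Time passes only in rows, so rows that do not move let the fingers close, or fill a call up. It gives the time, the measured TCP pose, the force, the opening and the grip force at its end, in the units of the state.
- ctrl.get_state(): the state, without advancing time (a new reading comes with each control period).
- ctrl.get_image(name): name is "side" or "top" or "wrist"; returns a dict with "frame" (384x512x3 uint8, red, green, blue), "depth" (384x512 float32, m along the optical axis (not along the pixel's ray), 0 where there is no reading), "fx", "fy", "cx", "cy" (pixels), "k1" (the pictures are not rectified: a ray, as slopes to the right and down, at radius r is drawn at 1 + k1 r^2 times it, then the intrinsics apply), "position" and "orientation" of the camera in the world. Camera axes: x right, y down, z forward; pixel columns grow to the right and rows downward; lengths in m; the calibration is good to about 2 mm. A picture is of the moment at which its call begins.
- ctrl.close_job(): hands the job in; it is judged then, once.
Trained networks look in a picture, given as the dict that the camera call returned (one of the last four; its "shot" number tells which), for a name from the list of things; names that differ only in an ending like _2 or _b are one class to them, and where a whole thing is asked for, a point or a joint stands for the part that bears it (a point fixed in the world has none). Each returns a list of dicts, best first, with "score" (0 to 1); they miss things now and then, are a little off and sometimes report something else, mostly with a low value. They report only what shows in the picture. A call takes as long as a camera call. They do not tell look-alikes from the thing itself.
- ctrl.find_in(target, picture): "centre" ([x, y, z] in m, in world coordinates, good to about 4 mm: the middle of the surface that is visible of it).
- ctrl.silhouettes(target, picture): "region" (384x512 bool, what is visible of it).
The state is a dict: "time": time; "joint_positions": joint angles; "qd": joint speeds; "joint_torque": joint torques, N m; "position": TCP position; "tool_rot": TCP orientation; "ft_force": force on the tool from outside, world axes, zero at the start; "torque": the same for the moment, N m; "grip_width": opening from 0.0 (shut) to 1.0 (fully open); "grip_force": force on a finger pad.
Only numpy, scipy, OpenCV 4.12 (cv2) and the standard library are available. Lean on these libraries where they do the work, as an engineer would, in place of code of your own. Each camera call takes 0.05 s, during which the arm holds its last target. There are 200 camera calls.

## Working session

There is one attempt and no reset: what is moved stays moved. The work goes in short steps, Python scripts to look and compute and a tool call to move; the robot and the scene stay as the last step left them, time stands still between calls to the robot, and variables do not carry over. Pictures are saved under pics/ and viewed, at most 10 in all, crops included, and the job is handed in when it is done.

Besides the shell and the picture viewer there is one more tool, called after ">>>" by a JSON object that holds its "op" and its "data". move_arm: Moves the arm, as the interface text tells. Its arguments: {"type":"object","properties":{"increments":{"type":"string"},"grip_force":{"type":"number"}},"required":["increments"]}

```bash
mkdir -p pics; cat > h.py <<'E'
import numpy as np,cv2
from bench import ctrl
from scipy.spatial.transform import Rotation as R
def Rm(o):
    o=np.array(o,float)
    return o if o.shape==(3,3) else (R.from_rotvec(o).as_matrix() if o.size==3 else R.from_quat(o).as_matrix())
def cloud(p):
    h,w=p["depth"].shape
    u,v=np.meshgrid(np.arange(w),np.arange(h))
    xd=np.stack([(u-p["cx"])/p["fx"],(v-p["cy"])/p["fy"]],-1)
    x=xd.copy()
    for _ in range(8): x=xd/(1+p["k1"]*(x**2).sum(-1,keepdims=True))
    d=p["depth"][...,None]
    return np.concatenate([x*d,d],-1)@Rm(p["orientation"]).T+np.array(p["position"])
def save(p,n): cv2.imwrite("pics/"+n,p["frame"][:,:,::-1])
E
python3 - <<'E'
from h import *
s=ctrl.get_state(); print(s)
ps={}
for n in("side","top"):
    p=ctrl.get_image(n); ps[n]=p; save(p,n+"0.png"); print(n,p["position"],p["orientation"],p["k1"])
    for t in("rig","knob","stop","jaw","trap_short","trap_long","rack"):
        print(t,[(np.round(r["centre"],3),round(r["score"],2)) for r in ctrl.find_in(t,p)[:3]])
cv2.imwrite("pics/both.png",cv2.resize(np.vstack([ps["side"]["frame"],ps["top"]["frame"]])[:,:,::-1],(400,600)))
E
```

```text
{'time': 0.0, 'joint_positions': array([ 1.29308991,  0.32182793, -0.07008893,  1.45169298,  0.02257994,
        1.37079665, -0.05688587]), 'qd': array([-0.00055012,  0.00088549,  0.00092026, -0.00039203,  0.00037673,
       -0.00132521, -0.00096872]), 'joint_torque': array([ 1.28317497e-04, -4.91288102e+01, -4.03756108e-01, -3.12526596e+01,
       -6.37706439e-02,  4.37250466e-02,  1.82085482e-04]), 'position': array([ 0.18679277, -0.62199342,  0.22144932]), 'tool_rot': array([-3.10631866e+00, -4.56537027e-01,  5.63760747e-04]), 'ft_force': array([-0.22411447,  0.72322776, -0.09166129]), 'torque': array([ 0.03526182, -0.05807995,  0.02793654]), 'grip_force': 0.0, 'grip_width': 1.002712792763539}
side [-0.22168513 -0.88608785  1.22240439] [-2.19140718  0.85471583 -0.34468705] -0.18745527776969742
rig [(array([0.542, 0.178, 0.108]), 0.96)]
knob [(array([ 0.581, -0.042,  0.119]), 0.58)]
stop [(array([ 0.57 , -0.   ,  0.082]), 0.66), (array([0.542, 0.178, 0.108]), 0.19)]
jaw [(array([0.574, 0.001, 0.084]), 0.68)]
trap_short [(array([0.516, 0.206, 0.133]), 0.86)]
trap_long [(array([0.705, 0.37 , 0.048]), 0.83), (array([0.656, 0.202, 0.126]), 0.82), (array([0.537, 0.18 , 0.108]), 0.18)]
rack [(array([0.653, 0.214, 0.01 ]), 0.88)]
top [0.36668614 0.03308146 1.26518279] [-2.18393798  2.12230243 -0.16958939] 0.019400424562184618
rig [(array([0.528, 0.119, 0.01 ]), 0.71)]
knob [(array([ 0.579, -0.032,  0.115]), 0.4)]
stop [(array([ 0.572, -0.016,  0.066]), 0.84)]
jaw [(array([ 0.57 , -0.015,  0.064]), 0.76)]
trap_short [(array([0.331, 0.391, 0.042]), 0.98), (array([0.519, 0.22 , 0.136]), 0.96)]
trap_long [(array([0.717, 0.372, 0.047]), 0.95), (array([0.661, 0.204, 0.132]), 0.59)]
rack [(array([0.643, 0.212, 0.005]), 0.91)]
```

View pics/top0.png

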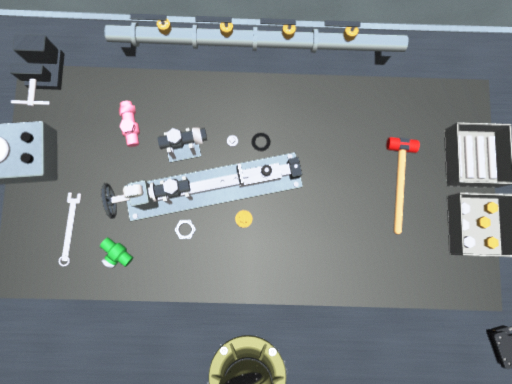

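View pics/side0.png

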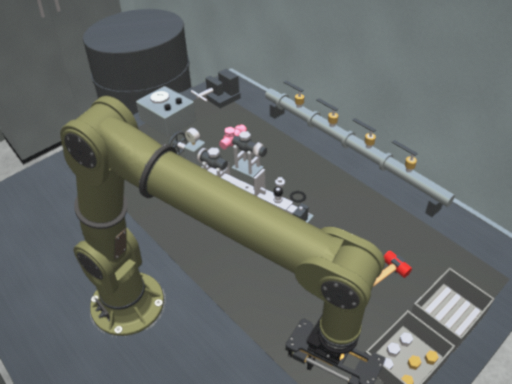

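```bash
python3 - <<'E'
from h import *
for n in("side","top"):
    p=ctrl.get_image(n); c=cloud(p)
    for t in("knob","jaw","stop"):
        r=ctrl.silhouettes(t,p)
        if not r: print(n,t,"none"); continue
        m=r[0]["region"]&(p["depth"]>0); q=c[m]
        print(n,t,r[0]["score"],m.sum(),np.round(np.percentile(q,[2,50,98],axis=0),3).tolist())
        if t=="knob":
            k=q[q[:,2]>np.percentile(q[:,2],95)-.006]; print(" ktop",len(k),k.mean(0),np.ptp(k,axis=0))
    # region near knob
    for lo,hi in((.110,.128),(.14,.16),(.062,.072)):
        b=(c[...,2]>lo)&(c[...,2]<hi)&(c[...,0]>.5)&(c[...,0]<.66)&(c[...,1]>-.1)&(c[...,1]<.12)&(p["depth"]>0)
        q=c[b]; print(n,lo,len(q),np.round(np.percentile(q,[2,50,98],axis=0),3).tolist() if len(q) else "")
    # trap direction
    r=[x for x in ctrl.silhouettes("trap_short",p)]
    for x in r:
        q=c[x["region"]&(p["depth"]>0)]
        print(n,"short",q.mean(0),R and np.linalg.svd(q[:,:2]-q[:,:2].mean(0),full_matrices=False)[2][0],np.ptp(q,axis=0))
E
```

```text
side knob 0.65 80 [[0.566, -0.053, 0.102], [0.579, -0.042, 0.118], [0.594, -0.026, 0.127]]
 ktop 41 [ 0.58095908 -0.03864785  0.12083187] [0.02982805 0.02738573 0.0105401 ]
side jaw 0.74 627 [[0.54, -0.081, 0.063], [0.573, -0.004, 0.086], [0.606, 0.039, 0.154]]
side stop 0.68 505 [[0.594, -0.507, 0.013], [0.676, -0.465, 0.033], [0.705, -0.424, 0.044]]
side 0.11 112 [[0.54, -0.052, 0.11], [0.577, -0.03, 0.118], [0.594, 0.038, 0.127]]
side 0.14 64 [[0.539, 0.025, 0.14], [0.563, 0.032, 0.15], [0.592, 0.045, 0.155]]
side 0.062 302 [[0.544, -0.095, 0.062], [0.572, -0.019, 0.067], [0.609, 0.109, 0.072]]
side short [0.5168652  0.21275996 0.13338463] [ 0.13271863 -0.99115376] [0.1427318  0.18346795 0.16864574]
top knob 0.55 463 [[0.62, 0.169, 0.003], [0.642, 0.215, 0.01], [0.677, 0.263, 0.114]]
 ktop 50 [0.65016878 0.21771395 0.11201607] [0.06810313 0.09333816 0.01564115]
top jaw 0.76 763 [[0.541, -0.075, 0.015], [0.572, -0.014, 0.068], [0.607, 0.045, 0.152]]
top stop 0.63 771 [[0.541, -0.078, 0.015], [0.572, -0.016, 0.068], [0.606, 0.045, 0.152]]
top 0.11 103 [[0.539, -0.048, 0.112], [0.58, -0.034, 0.119], [0.594, 0.041, 0.123]]
top 0.14 85 [[0.539, 0.03, 0.143], [0.563, 0.039, 0.15], [0.589, 0.048, 0.154]]
top 0.062 505 [[0.542, -0.09, 0.062], [0.574, -0.01, 0.066], [0.606, 0.109, 0.071]]
top short [0.33485362 0.39457459 0.03996257] [-0.61718571 -0.78681751] [0.08801537 0.09666848 0.06057923]
top short [0.51672426 0.2248975  0.13612715] [ 0.24811645 -0.96873021] [0.05243501 0.09682129 0.15148706]
```

The top view shows the rig tilted from about (130,210) to (300,165). The knob is near (267,171) and a grey trap lies in the cradle near (172,188). A longer trap sits in the rack at (160–207,138), the pink look-alike is at (128,122), and the green one is at (115,252). Next I'll fit the bar's axis and the lengths.

```bash
python3 - <<'E'
from h import *
p=ctrl.get_image("top"); c=cloud(p); ok=p["depth"]>0
X,Y,Z=[c[...,i] for i in range(3)]
# bar top between jaw and cradle + tube: axis fit
def axis(m):
    q=c[m][:,:2]; vx,vy,x0,y0=cv2.fitLine(q.astype(np.float32),cv2.DIST_HUBER,0,.01,.01).ravel(); s=np.sign(vy)
    return len(q),s*vx,s*vy,x0,y0,np.degrees(np.arctan2(-s*vx,s*vy))
pl=ok&(Z>.004)&(Z<.016)&(Y>-.12)&(Y<.45)&(np.abs(X-(.58-.245*(Y+.035)))<.07)
rect=cv2.minAreaRect(c[pl][:,:2].astype(np.float32)); print("plate",rect)
bar=ok&(Z>.055)&(Z<.071)&(Y>-.13)&(Y<.16)&(np.abs(X-(.58-.245*(Y+.035)))<.04)
print("bar",axis(bar))
d=np.array(axis(bar)[1:3]); k=np.array([.580,-.035])
S=(c[...,:2]-k)@d; L=(c[...,:2]-k)@np.array([d[1],-d[0]])
m=ok&(np.abs(L)<.012)&(S>-.1)&(S<.42)&(Z>.05)
h=np.round(np.array([[s*5,np.median(Z[m&(np.floor(S/.005)==s)])*1000 if (m&(np.floor(S/.005)==s)).any() else 0] for s in range(-12,80)]))
print([tuple(map(int,x)) for x in h])
for lo,hi in((.111,.125),(.146,.156)):
    q=ok&(Z>lo)&(Z<hi)&(S>-.04)&(S<.1)&(np.abs(L)<.04); print(lo,q.sum(),np.percentile(S[q],[2,50,98]),np.percentile(L[q],[2,50,98]))
q=ok&(Z>.111)&(Z<.125)&(S>-.03)&(S<.03)&(abs(L)<.03); print("knob",c[q].mean(0),cv2.minEnclosingCircle(c[q][:,:2].astype(np.float32)))
E
```

```text
plate ((0.5312753915786743, 0.16373182833194733), (0.13592982292175293, 0.6112898588180542), 13.780357360839844)
bar (943, np.float32(-0.21434972), np.float32(0.976757), np.float32(0.5674722), np.float32(0.011491976), np.float32(12.377378))
[(-60, 59), (-55, 60), (-50, 61), (-45, 66), (-40, 68), (-35, 67), (-30, 67), (-25, 68), (-20, 67), (-15, 118), (-10, 119), (-5, 118), (0, 119), (5, 118), (10, 110), (15, 68), (20, 68), (25, 67), (30, 68), (35, 67), (40, 67), (45, 67), (50, 68), (55, 68), (60, 73), (65, 83), (70, 151), (75, 150), (80, 101), (85, 61), (90, 61), (95, 61), (100, 61), (105, 60), (110, 61), (115, 60), (120, 61), (125, 57), (130, 59), (135, 59), (140, 60), (145, 59), (150, 61), (155, 61), (160, 60), (165, 60), (170, 59), (175, 61), (180, 61), (185, 60), (190, 61), (195, 60), (200, 60), (205, 62), (210, 60), (215, 61), (220, 110), (225, 132), (230, 132), (235, 132), (240, 132), (245, 134), (250, 159), (255, 158), (260, 159), (265, 160), (270, 159), (275, 160), (280, 160), (285, 158), (290, 131), (295, 132), (300, 131), (305, 132), (310, 133), (315, 135), (320, 143), (325, 131), (330, 138), (335, 191), (340, 204), (345, 210), (350, 212), (355, 212), (360, 213), (365, 212), (370, 210), (375, 208), (380, 202), (385, 122), (390, 120), (395, 124)]
0.111 100 [-0.01278363  0.00149282  0.08215542] [-2.58899299e-02  2.69255421e-06  1.39606381e-02]
0.146 77 [0.07076433 0.07613178 0.08190092] [-0.02525471  0.00055634  0.02525678]
knob [ 0.58057202 -0.03429164  0.11828236] ((0.580755352973938, -0.03419405594468117), 0.01545804738998413)
```

The cradle trap spans about 221–316 mm from the knob's axis, so it is the short one (95 mm) and the target hole is 0.125. The knob is at about (0.580, -0.034) and the bar's axis is at about 13.5°. Moving above it now.

>>> {"op": "move_arm", "data": {"increments": "16 24 1 0 0 3.6 0;16 24 1 0 0 3.6 0;16 24 1 0 0 3.6 0;16 24 1 0 0 3.6 0;16 24 1 0 0 3.6 0;16 24 1 0 0 3.6 0;16 24 1 0 0 3.6 0;16 24 1 0 0 3.6 0", "grip_force": 40}}

```text
time: 2.02
position: [0.3156, -0.4293, 0.2308]
tool_rot: [2.895, 1.219, -0.0]
ft_force: [0.6, -0.1, 0.2]
grip_width: 0.996
grip_force: 0.0
```

>>> {"op": "move_arm", "data": {"increments": "16 24 1 0 0 3.6 0;16 24 1 0 0 3.6 0;16 24 1 0 0 3.6 0;16 24 1 0 0 3.6 0;16 24 1 0 0 3.6 0;16 24 1 0 0 3.6 0;16 24 1 0 0 3.6 0;16 24 1 0 0 3.6 0"}}

```text
time: 2.68
position: [0.4436, -0.2373, 0.2389]
tool_rot: [2.5, 1.901, -0.0]
ft_force: [0.9, -0.5, -0.2]
grip_width: 1.003
grip_force: 0.0
```

>>> {"op": "move_arm", "data": {"increments": "16 24 1 0 0 3.6 0;16 24 1 0 0 3.6 0;16 24 1 0 0 3.6 0;16 24 1 0 0 3.6 0;16 24 1 0 0 3.6 0;16 24 1 0 0 3.6 0;16 24 1 0 0 3.6 0;0 0 0 0 0 0 0"}}

```text
time: 3.35
position: [0.5574, -0.0634, 0.2462]
tool_rot: [-2.016, -2.409, -0.008]
ft_force: [-0.9, 1.2, -0.4]
grip_width: 1.002
grip_force: 0.0
```

```bash
python3 - <<'E'
from h import *
s=ctrl.get_state(); T=Rm(s["tool_rot"]); print(s["time"],s["position"],T[:,1],T[:,2],s["joint_positions"])
p=ctrl.get_image("wrist"); save(p,"w1.png"); print(p["position"])
c=cloud(p); ok=p["depth"]>0; np.savez("w1.npz",c=c,ok=ok,f=p["frame"])
X,Y,Z=[c[...,i] for i in range(3)]
q=ok&(Z>.111)&(Z<.125)&(np.hypot(X-.58,Y+.034)<.03); print("knob",q.sum(),c[q].mean(0) if q.any() else 0, cv2.minEnclosingCircle(c[q][:,:2].astype(np.float32)) if q.any() else 0)
E
```

```text
3.35 [ 0.55736298 -0.06335947  0.24615545] [0.98431741 0.17637182 0.00349586] [ 0.00279515  0.00422122 -0.99998718] [ 0.67395164  0.17009428 -0.67608416  1.6240778   0.10372557  1.38253943
  0.16306812]
[0.54354031 0.00750918 0.40747083]
knob 742 [ 0.58177828 -0.03624999  0.11692677] ((0.5820934772491455, -0.03683483228087425), 0.0161938164383173)
```

View pics/w1.png

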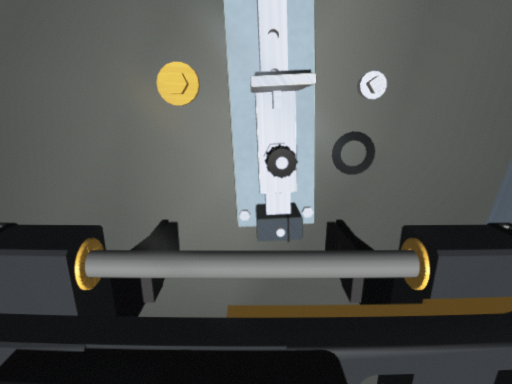

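The wrist view shows the knob at (281,161), the jaw plate at (283,79), and two holes in the bar at about (273,33) and (274,71). I'll compute the hole's place by intersecting rays with the z = 0.06 plane.

```bash
python3 - <<'E'
from h import *
d=np.load("w1.npz"); c,ok,f=d["c"],d["ok"],d["f"]; cam=np.array([0.54354031,0.00750918,0.40747083])
g=f.mean(-1)
print(np.round(g[26:40,262:290:1]).astype(int))
def onz(m,z):
    q=c[m]; r=q-cam; return cam+r*((z-cam[2])/r[:,2:])
X,Y,Z=[c[...,i] for i in range(3)]
# axis: bar edges & tube
P=cam+(c-cam)*((.06-cam[2])/(c[...,2:]-cam[2]))
bar=ok&(abs(Z-.06)<.006)&(Y>.06)&(abs(X-.55)<.05)
vx,vy,x0,y0=cv2.fitLine(P[bar][:,:2].astype(np.float32),cv2.DIST_HUBER,0,.01,.01).ravel(); s=np.sign(vy);print("bar",bar.sum(),vx*s,vy*s,x0,y0)
k=np.array([.5815,-.036])
for a in(13,13.5,14):
    a=np.radians(a); dd=np.array([-np.sin(a),np.cos(a)]); L=(P[...,:2]-k)@np.array([dd[1],-dd[0]]); S=(P[...,:2]-k)@dd
    print(np.degrees(a),[ (round(np.median(L[bar&(abs(S-x)<.006)]),4)) for x in (.10,.11,.14,.15)])
for (u,v) in((273,33),(274,71),(281,161)): print(u,v,P[v,u],c[v,u])
E
```

```text
[[226 227 228 229 230 230 227 227 226 226 227 228 229 230 230 230 228 226
  226 228 230 232 232 233 227 202 191 190]
 [225 227 228 229 231 229 227 227 225 225 226 226 227 230 231 230 229 227
  226 228 230 232 232 232 227 203 190 191]
 [226 226 228 229 230 229 227 226 222 211 206 204 208 219 230 230 229 226
  226 228 230 232 232 232 228 209 193 189]
 [225 227 228 230 229 229 226 218 196 153 128 123 127 171 210 227 227 227
  226 228 229 232 233 233 229 210 193 190]
 [225 226 229 230 230 229 223 180 119  97  91  87  85  98 146 205 224 226
  226 227 230 233 232 232 229 211 192 188]
 [225 227 228 229 230 227 199 130 105 122 121 109  94  83  92 145 202 225
  226 227 230 232 233 232 228 210 192 188]
 [225 226 227 229 230 223 158 139 166 188 190 182 169 128  90  97 164 222
  226 227 230 231 233 233 229 211 191 187]
 [225 226 228 230 229 217 169 193 219 224 223 224 225 194 135  93 147 220
  226 227 230 232 232 232 230 209 191 188]
 [226 227 227 229 230 220 210 223 228 226 227 227 229 223 192 105 125 218
  226 228 230 232 232 232 230 211 190 188]
 [225 225 227 228 230 228 229 230 227 227 226 2
[... 384 characters left out ...]
228 230 232 233 232 230 211 191 189]
 [225 227 228 229 230 229 228 229 228 227 226 228 230 228 228 229 228 227
  226 228 229 232 233 233 230 212 191 191]]
bar 1754 -0.2602107 0.96555185 0.5528461 0.09187717
13.0 [np.float64(0.0033), np.float64(0.0008), np.float64(0.0004), np.float64(0.0007)]
13.5 [np.float64(0.0047), np.float64(0.0018), np.float64(0.0016), np.float64(0.002)]
14.0 [np.float64(0.006), np.float64(0.0027), np.float64(0.0028), np.float64(0.0032)]
273 33 [0.55324802 0.09057901 0.06      ] [0.55366643 0.09415946 0.04502342]
274 71 [0.56169176 0.05299732 0.06      ] [0.55715038 0.04161645 0.1469352 ]
281 161 [ 0.58911048 -0.04337732  0.06      ] [ 0.5814999  -0.03487887  0.11803039]
```

>>> {"op": "move_arm", "data": {"increments": "6 8 -10 0 0 0.8 0;6 7 -10 0 0 0.8 0;6 7 -10 0 0 0.8 0;6 6 -10 0 0 0.6 0;0 0 -20 0 0 0 0;0 0 -20 0 0 0 0;0 0 -10 0 0 0 0;0 0 0 0 0 0 0"}}

```text
time: 4.07
position: [0.5769, -0.0426, 0.1521]
tool_rot: [-1.963, -2.447, 0.004]
ft_force: [-0.2, 0.0, -0.2]
grip_width: 0.995
grip_force: 0.0
```

```bash
python3 - <<'E'
from h import *
s=ctrl.get_state(); T=Rm(s["tool_rot"]); print(s["time"],s["position"],T[:,1],T[:,2])
p=ctrl.get_image("wrist"); save(p,"w2.png"); print(p["position"])
c=cloud(p); ok=p["depth"]>0
X,Y,Z=[c[...,i] for i in range(3)]
q=ok&(Z>.111)&(Z<.125)&(np.hypot(X-.58,Y+.034)<.03); print("knob",q.sum(),c[q].mean(0) if q.any() else 0, cv2.minEnclosingCircle(c[q][:,:2].astype(np.float32)) if q.any() else 0)
E
```

```text
4.0667 [ 0.57694707 -0.04255739  0.15208934] [ 0.97617743  0.21690764 -0.00535678] [-0.00571682  0.00103244 -0.99998313]
[0.56155302 0.02828313 0.31330456]
knob 1461 [ 0.58179981 -0.03563742  0.11677333] ((0.5821284651756287, -0.03682062402367592), 0.01633106730878353)
```

View pics/w2.png

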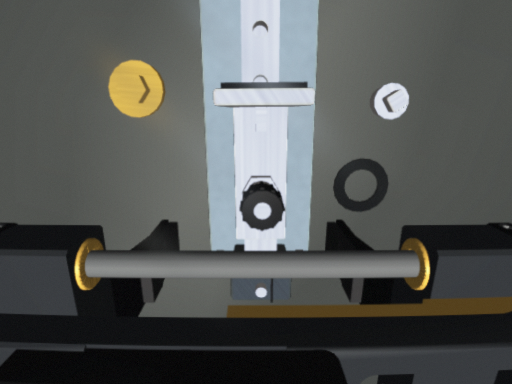

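The bar stands vertical in the wrist picture, the knob is at (262,206) and the hole at (260,28). Descending onto the knob.

>>> {"op": "move_arm", "data": {"increments": "2 3 -8 0 0 0 0;2 3 -12 0 0 0 0;0.5 1 -12 0 0 0 0;0 0 -12 0 0 0 0;0 0 -10 0 0 0 0;0 0 -6 0 0 0 0;0 0 -2 0 0 0 0;0 0 0 0 0 0 0"}}

```text
time: 4.78
position: [0.583, -0.0356, 0.0928]
tool_rot: [-1.965, -2.45, 0.001]
ft_force: [-0.6, -0.8, 1.0]
grip_width: 1.001
grip_force: 0.0
```

>>> {"op": "move_arm", "data": {"increments": "0 0 0 0 0 0 60;0 0 0 0 0 0 120;0 0 0 0 0 0 180;0 0 0 0 0 0 255;0 0 0 0 0 0 255;0 0 0 0 0 0 255;0 0 0 0 0 0 255;0 0 0 0 0 0 255"}}

```text
time: 5.45
position: [0.5835, -0.0356, 0.0937]
tool_rot: [1.966, 2.45, 0.0]
ft_force: [-0.2, 0.4, -0.1]
grip_width: 0.477
grip_force: 0.0
```

>>> {"op": "move_arm", "data": {"increments": "0 0 -2 0 0 0 255;0 0 -2 0 0 0 255;0 0 0 0 0 0 255;0 0 0 0 0 0 255;0 0 0 0 0 0 255;0 0 0 0 0 0 255;0 0 0 0 0 0 255;0 0 0 0 0 0 255"}}

```text
time: 6.12
position: [0.5826, -0.0359, 0.09]
tool_rot: [-1.966, -2.449, 0.003]
ft_force: [-4.2, -1.3, 5.8]
grip_width: 0.332
grip_force: 40.0
```

Gripped at 29 mm opening. Pulling up.

>>> {"op": "move_arm", "data": {"increments": "0 0 2 0 0 0 255;0 0 3 0 0 0 255;0 0 3 0 0 0 255;0 0 3 0 0 0 255;0 0 3 0 0 0 255;0 0 1 0 0 0 255;0 0 0 0 0 0 255;0 0 0 0 0 0 255"}}

```text
time: 6.78
position: [0.5825, -0.0358, 0.1038]
tool_rot: [-1.965, -2.449, 0.002]
ft_force: [0.8, -1.0, -14.2]
grip_width: 0.336
grip_force: 40.0
```

>>> {"op": "move_arm", "data": {"increments": "0 0 1 0 0 0 255;0 0 0 0 0 0 255;-0.4 2 0 0 0 0 255;-0.9 3.9 0 0 0 0 255;-1.1 4.9 0 0 0 0 255;-1.1 4.9 0 0 0 0 255;-0.9 3.8 0 0 0 0 255;0 0 0 0 0 0 255"}}

```text
time: 7.45
position: [0.5776, -0.014, 0.1052]
tool_rot: [-1.962, -2.45, 0.001]
ft_force: [-5.7, 0.6, -14.7]
grip_width: 0.336
grip_force: 40.0
```

>>> {"op": "move_arm", "data": {"increments": "-1.4 4.8 0 0 0 0 255;-1.4 5.8 0 0 0 0 255;-1.4 5.8 0 0 0 0 255;-1.4 5.8 0 0 0 0 255;-1.4 5.8 0 0 0 0 255;-1.4 5.8 0 0 0 0 255;-1.2 4.8 0 0 0 0 255;0 0 0 0 0 0 255"}}

```text
time: 8.12
position: [0.5686, 0.025, 0.1055]
tool_rot: [-1.962, -2.451, -0.001]
ft_force: [-5.2, 0.4, -15.1]
grip_width: 0.334
grip_force: 40.0
```

>>> {"op": "move_arm", "data": {"increments": "-1.4 4.8 0 0 0 0 255;-1.4 5.8 0 0 0 0 255;-1.4 5.8 0 0 0 0 255;-1.4 5.8 0 0 0 0 255;-1.4 5.8 0 0 0 0 255;-1.4 5.8 0 0 0 0 255;-1.2 4.8 0 0 0 0 255;0 0 0 0 0 0 255"}}

```text
time: 8.78
position: [0.5596, 0.0637, 0.1058]
tool_rot: [-1.963, -2.452, -0.003]
ft_force: [-3.6, 2.3, -14.2]
grip_width: 0.33
grip_force: 40.0
```

```bash
python3 - <<'E'
from h import *
s=ctrl.get_state(); print(s["time"],s["position"],s["ft_force"],s["torque"])
p=np.array(s["position"][:2])-[.5826,-.0358]; print(np.linalg.norm(p),np.degrees(np.arctan2(-p[0],p[1])))
E
```

```text
8.7833 [0.55962697 0.06370257 0.1058184 ] [ -3.63790222   2.27523516 -14.2324272 ] [ 0.18012166  0.67401815 -0.04688413]
0.10212012916592314 13.00057632880943
```

>>> {"op": "move_arm", "data": {"increments": "-0.7 3 0 0 0 0 255;-1 4.4 0 0 0 0 255;-1.2 4.9 0 0 0 0 255;-1.1 4.4 0 0 0 0 255;-0.7 3 0 0 0 0 255;0 0 0 0 0 0 255;0 0 0 0 0 0 255;0 0 0 0 0 0 255"}}

```text
time: 9.45
position: [0.5553, 0.0822, 0.1058]
tool_rot: [-1.965, -2.451, -0.003]
ft_force: [-0.5, 0.8, -15.3]
grip_width: 0.337
grip_force: 40.0
```

>>> {"op": "move_arm", "data": {"increments": "0 0 -1 0 0 0 255;0 0 -1 0 0 0 255;0 0 -1 0 0 0 255;0 0 -1 0 0 0 255;0 0 0 0 0 0 255;0 0 0 0 0 0 255;0 0 0 0 0 0 255;0 0 0 0 0 0 255"}}

```text
time: 10.12
position: [0.5556, 0.081, 0.1021]
tool_rot: [1.965, 2.45, 0.001]
ft_force: [-1.7, 0.2, -10.4]
grip_width: 0.332
grip_force: 40.0
```

>>> {"op": "move_arm", "data": {"increments": "0 0 -0.5 0 0 0 255;0 0 -0.5 0 0 0 255;0 0 0 0 0 0 255;0 0 0 0 0 0 255;0 0 0 0 0 0 255;0 0 0 0 0 0 255;0 0 0 0 0 0 255;0 0 0 0 0 0 255"}}

```text
time: 10.78
position: [0.5556, 0.081, 0.1019]
tool_rot: [1.965, 2.449, 0.001]
ft_force: [-4.8, 0.6, 2.2]
grip_width: 0.333
grip_force: 40.0
```

>>> {"op": "move_arm", "data": {"increments": "0 0 0.6 0 0 0 255;-0.2 1 0 0 0 0 255;-0.2 1 0 0 0 0 255;-0.2 1 0 0 0 0 255;-0.2 1 0 0 0 0 255;0 0 0 0 0 0 255;0 0 0 0 0 0 255;0 0 0 0 0 0 255"}}

```text
time: 11.45
position: [0.5555, 0.0815, 0.1019]
tool_rot: [1.966, 2.445, -0.004]
ft_force: [-2.8, -6.0, 2.4]
grip_width: 0.336
grip_force: 40.0
```

>>> {"op": "move_arm", "data": {"increments": "0 0 0.5 0 0 0 255;0 0 0.3 0 0 0 255;0 0 0 0 0 0 255;0 0 0 0 0 0 255;0 0 0 0 0 0 255;0 0 0 0 0 0 255;0 0 0 0 0 0 255;0 0 0 0 0 0 255"}}

```text
time: 12.12
position: [0.5555, 0.0815, 0.102]
tool_rot: [1.966, 2.445, -0.003]
ft_force: [-1.3, -5.9, -1.8]
grip_width: 0.33
grip_force: 40.0
```

>>> {"op": "move_arm", "data": {"increments": "0 0 0.5 0 0 0 255;0 0 0.5 0 0 0 255;0 0 0.5 0 0 0 255;0 0 0 0 0 0 255;0 0 0 0 0 0 255;0 0 0 0 0 0 255;0 0 0 0 0 0 255;0 0 0 0 0 0 255"}}

```text
time: 12.78
position: [0.5546, 0.0853, 0.1033]
tool_rot: [1.966, 2.451, 0.001]
ft_force: [5.6, -0.1, -14.4]
grip_width: 0.332
grip_force: 40.0
```

>>> {"op": "move_arm", "data": {"increments": "-0.5 1 0 0 0 0 255;-0.2 1 0 0 0 0 255;-0.2 0.9 0 0 0 0 255;0 0 0 0 0 0 255;0 0 -1 0 0 0 255;0 0 -1 0 0 0 255;0 0 -0.5 0 0 0 255;0 0 0 0 0 0 255"}}

```text
time: 13.45
position: [0.5539, 0.0882, 0.1017]
tool_rot: [1.965, 2.45, 0.002]
ft_force: [3.6, 0.7, -7.8]
grip_width: 0.333
grip_force: 40.0
```

>>> {"op": "move_arm", "data": {"increments": "0 0 1 0 0 0 255;0 0 1 0 0 0 255;-0.4 1.2 0 0 0 0 255;0 0 0 0 0 0 255;0 0 -1 0 0 0 255;0 0 -1 0 0 0 255;0 0 -0.3 0 0 0 255;0 0 0 0 0 0 255"}}

```text
time: 14.12
position: [0.5537, 0.089, 0.1006]
tool_rot: [1.965, 2.45, 0.002]
ft_force: [6.4, 0.4, -12.8]
grip_width: 0.338
grip_force: 40.0
```

It is below the bar's surface with the full spring load on the tool, so the pin is entering the hole. Lowering gently.

>>> {"op": "move_arm", "data": {"increments": "0.3 0.2 -0.7 0 0 0 255;0.2 0 -0.7 0 0 0 255;0 0 -0.6 0 0 0 255;0 0 0 0 0 0 255;0 0 0 0 0 0 255;0 0 0 0 0 0 255;0 0 0 0 0 0 255;0 0 0 0 0 0 255"}}

```text
time: 14.78
position: [0.5536, 0.089, 0.0986]
tool_rot: [1.966, 2.45, 0.0]
ft_force: [5.2, 0.1, -12.7]
grip_width: 0.333
grip_force: 40.0
```

>>> {"op": "move_arm", "data": {"increments": "0.3 0 -1 0 0 0 255;0.3 0 -1 0 0 0 255;0 0 -1 0 0 0 255;0 0 -1 0 0 0 255;0 0 0 0 0 0 255;0 0 0 0 0 0 255;0 0 0 0 0 0 255;0 0 0 0 0 0 255"}}

```text
time: 15.45
position: [0.5537, 0.089, 0.0945]
tool_rot: [-1.966, -2.45, 0.001]
ft_force: [0.9, -0.4, -11.1]
grip_width: 0.334
grip_force: 40.0
```

>>> {"op": "move_arm", "data": {"increments": "0 0 0 0 0 0 230;0 0 0 0 0 0 150;0 0 0 0 0 0 80;0 0 0 0 0 0 0;0 0 0 0 0 0 0;0 0 0 0 0 0 0;0 0 0 0 0 0 0;0 0 0 0 0 0 0", "grip_force": 10}}

```text
time: 16.12
position: [0.5543, 0.0892, 0.095]
tool_rot: [1.966, 2.45, 0.001]
ft_force: [-0.2, -0.3, -0.8]
grip_width: 0.782
grip_force: 0.0
```

>>> {"op": "move_arm", "data": {"increments": "0 0 0 0 0 0 0;0 0 0 0 0 0 0;0 0 5 0 0 0 0;0 0 10 0 0 0 0;0 0 15 0 0 0 0;0 0 15 0 0 0 0;0 0 10 0 0 0 0;0 0 0 0 0 0 0"}}

```text
time: 16.78
position: [0.556, 0.0897, 0.1528]
tool_rot: [1.963, 2.447, 0.005]
ft_force: [-0.4, 0.6, 0.6]
grip_width: 1.001
grip_force: 0.0
```

```bash
python3 - <<'E'
from h import *
s=ctrl.get_state(); print(s["time"],s["position"],s["ft_force"],s["grip_width"])
p=ctrl.get_image("wrist"); save(p,"w3.png")
c=cloud(p); ok=p["depth"]>0
X,Y,Z=[c[...,i] for i in range(3)]
q=ok&(Z>.105)&(Z<.14)&(np.hypot(X-.553,Y-.089)<.03); print("knob",q.sum(),np.median(c[q],0), cv2.minEnclosingCircle(c[q][:,:2].astype(np.float32)))
E
```

```text
16.7833 [0.55598766 0.08968875 0.15280098] [-0.44372067  0.58777612  0.63985042] 1.000961487905696
knob 1521 [0.55282147 0.09036904 0.11682916] ((0.5531352162361145, 0.0881454274058342), 0.016261612996459007)
```

View pics/w3.png

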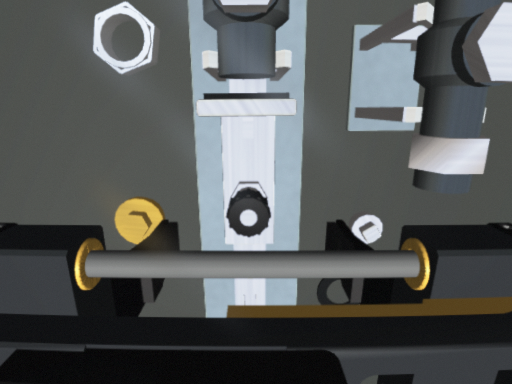

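The knob top is at 116.8 mm, the same as at the start, so the pin is home. The jaw stands just behind the trap with a visible gap (about y = 85 px). I'll raise the arm clear and hand in.

>>> {"op": "move_arm", "data": {"increments": "0 0 10 0 0 0 0;0 0 15 0 0 0 0;0 0 15 0 0 0 0;0 0 15 0 0 0 0;0 0 10 0 0 0 0;0 0 0 0 0 0 0;0 0 0 0 0 0 0;0 0 0 0 0 0 0"}}

```text
time: 17.5
position: [0.5536, 0.0889, 0.2137]
tool_rot: [-1.965, -2.45, 0.002]
ft_force: [-0.1, 0.3, -0.3]
grip_width: 0.996
grip_force: 0.0
```

```bash
python3 -c "
from bench import ctrl
print(ctrl.close_job())"
```

```text
the job is handed in; nothing more can be done
None
```

The short trap is in the cradle, so I slid the stop about 128 mm and let the pin drop home in the 0.125 hole just behind it; the job was handed in at about 17.5 s, but `ctrl.close_job()` gave no verdict.

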